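# Load a bush into the climbing gutter

### The job

Throw over the weighted lever beside the sloped gutter so that its catch stands up in the gutter floor. Then, with the outside of the fingertips, roll the steel bush lying in the gutter uphill over the catch until it presses the sprung buffer at the top, and let it settle back against the catch so that it cannot roll down. Push gently, do not pinch or lift anything, and leave the other things on the bench alone.

Things in the scene. Friction and masses are not known exactly. Their poses are not given: they have to be found in the camera images.
- channel: The straight open aluminium gutter, climbing at 10 degrees; fixed, but placed and turned anew each time. Origin: on its floor, mid-width, at the inner face of the lip across its low end, 45 mm above the bench. x runs uphill along the floor, y to the left looking uphill, z square to the floor. Inside 44 mm wide; walls 3 mm thick; walls and lip 14 mm high. Low end at x = -5 mm.
- stand: Fixed steel stand under the gutter: base plate 280 x 90 x 8 mm on the bench, origin at the centre of its underside, x horizontal in the gutter's uphill direction. At the gutter's top a block 44 mm wide and 40 mm above the gutter floor holds the buffer, gutter x = 238 to 266 mm. Two pivot cheeks outside the gutter walls, x = 125 to 155 mm, reach y = +-32 mm and 8 mm above the floor.
- bush: Oiled smooth steel bush (thick ring): 50 mm diameter, 40 mm long, 20 mm bore, about 0.35 kg. Origin at its centre; its y, the axis, lies across the gutter; x and z turn as it rolls. Starts on the low lip, centre at gutter x = 22, z = 25 mm. Let go, it rolls down unless the catch holds it: then its centre rests at x = 190 mm. It meets the buffer at 197 mm and must go that far for the catch to rise.
- latch (a joint): Turn (rad) of the one-piece latch on a cross shaft at gutter x = 140 mm, 22 mm under the floor. 0: catch folded under the floor, lever leaning uphill (start). 1.13: catch up, lever leaning downhill. Upright at 0.37, from where the weight falls to either side by itself; under 1 N moves it. A bush rolled uphill pushes the raised catch down lightly, and the weight lifts it again behind the bush.
- latch_weight (a point): Centre of the dark steel weight on the latch lever's end: a disc 24 mm in diameter, 20 mm thick, its axis across the gutter, on an 8 mm round arm 70 mm long from the shaft, in the plane y = -55 mm of the gutter's frame (right side looking uphill). In that frame: x = 176, z = 38 mm folded; x = 152, z = 47 mm upright; x = 101, z = 36 mm thrown over.
- catch_tip (a point): Centre of the catch's rounded tip (4 mm radius, 14 mm wide), 40 mm from the shaft, mid-width of the gutter. In the gutter's frame: x = 179, z = -32 mm folded; x = 166, z = 9 mm raised, when it stands 13 mm above the floor through a slot.
- buffer (a joint): Travel (m) of the sprung buffer, a 24 mm rubber-faced plunger facing downhill, centred 25 mm above the gutter floor: 0 = out, face at gutter x = 222 mm; 0.008 = fully pressed uphill. It takes about 2 N to start and 5.5 N fully in, and springs out again.
- spare_bush: Bystander: an identical steel bush, 50 mm diameter, 40 mm tall, standing on end on the bench on the left of the gutter's lower half. Origin at the centre of its underside.
- wrench: Bystander: open-ended steel wrench, 168 x 34 x 8 mm, lying to the left of the gutter. Origin at the centre of its underside.
- stopper: Bystander: black rubber stopper, 29 mm diameter, 28 mm tall, to the left of the gutter's upper end. Origin at the centre of its underside.
- hex_key: Bystander: hex key, 94 x 36 x 7 mm, lying in the free middle of the bench, left of the gutter. Origin at the centre of its underside.
- melt_pot: Bystander: small pale crucible, 50 mm diameter, 42 mm tall, in the left half of the bench. Origin at the centre of its underside.
- nozzle: Bystander: brass burner nozzle, 18 mm wide, 40 mm tall, standing near the left edge of the bench. Origin at the centre of its underside.
There are look-alikes about, which are no part of the job. What is shaped like the bush but turquoise is not meant.

How it is judged:
By the outcome, as a careful person would: the job done as asked, in the order asked, and still so for the second after the job is handed in, with the robot touching nothing.
It also fails if it takes over 51 s, if anything falls off the work surface, if the arm or the gripper's body presses on something with over 40 N, if the wrist force passes 120 N, or if a joint passes its speed limit or range.

### The arm

A 6-joint arm with a two-finger parallel gripper is mounted at the origin on a cart in front of the work surface, level with it; the furniture and walls round the work are solid. World frame = base frame: x ahead of the robot, y to its left, z up, the work surface at z = 0. Lengths are in m, angles in degrees, forces in N, time in s.
With the tool pointing down it reaches from about 0.4 to 0.825 m from the base axis. Payload 7 kg.
Tool frame: the origin (TCP) lies midway between the tips of the shut fingers; the grasp point (between the pads) lies r.grasp_offset behind it (r.grasp_offset is the distance from the TCP to the grasp point, in m); x points along the fingers, z is the direction in which the jaws open and shut, and the axes are right-handed (so a half turn about x gives the same grasp; the last joint's range is limited). The gripper opens to 88 mm and grips with 3 to 60 N. Pads are 19 mm wide; open, the fingers measure 130 mm over their backs; the gripper's body (78 mm by 193 mm) begins 47 mm behind the grasp point.
Start: joints at [-49.727, 20.546, 0.682, 0, -70.136, -16.507], TCP at [0.272, -0.618, 0.227] pointing down, gripper open.
Joint ranges: [-176.03, 176.03], [-82.01, 121.73], [-58.28, 71.71], [-173.87, 95.51], [-174.79, -0.11], [-173.66, 173.66]. Speed limits (degrees/s): [136.94, 136.94, 172.46, 180, 180, 180].

### API

Orientations are given as [roll, pitch, yaw] about the fixed x, y, z axes, in that order (R = Rz(yaw) Ry(pitch) Rx(roll)).
In Python, from plant import readout, vision, close_job, r gives the robot as it stands.
- The arm moves only by the shell command python3 -m handwheel 'ROWS' [OPENING] [FORCE]. ROWS is JSON, a list that holds one entry, the list of rows, each a list of 4 numbers: the shift along the world's x, y, z in units of 40 mm (1.0 is 40 mm), then the turn about the world's z in units of 5 degrees (1.0 is 5 degrees). In form: [[[tx, ty, tz, roll], ...]]. A call has 1 to 8 rows; each row shifts and turns the pose as measured when the row begins; what a row does not reach is not made up. A row lasts 1/10 s, in which the tool goes at most 50 mm and 8.59 degrees, less where a joint would pass 70% of its speed; a pose out of reach is approached as far as the arm can. A call is refused whole if a number of a shift passes 1 or a number of a turn 1, either way. A call with a gripper value outside its range is refused whole. OPENING is the finger opening in mm, from 0 to 87.6, set as the call begins (- or left out, the last holds). The fingers move at their own pace and stop on an object; FORCE is the grip in N (left out, the last holds). Time passes only in rows, so rows that do not move let the fingers close. It gives the time, the measured TCP pose, the force and the opening at its end, in the units of the state.
- readout.get_state(): the state, without advancing time (a new reading comes with each control period).
- vision.capture(name): name is "scene" or "top" or "wrist"; returns the picture (400x640x3 uint8, blue, green, red); there is no depth.
- vision.get_calibration(name): a dict with "intrinsics" (3x3 intrinsics, pixels), "dist" ([k1, k2, p1, p2, k3] as OpenCV has them; the pictures are not rectified), "pose" (4x4, takes a point from camera to world coordinates). Camera axes: x right, y up, looking along -z (the intrinsics and any distortion apply to the point x, -y, -z); pixel columns grow to the right and rows downward; lengths in m; the calibration is good to about 2 mm. A picture is of the moment at which its call begins: read the wrist's pose just before it. get_calibration takes no time and is no camera call; for the wrist camera it gives the pose at the moment of the call.
- close_job(): hands the job in, once; it reports no verdict.
The state is a dict: "time_s": time; "joints": joint angles; "qd": joint speeds; "joint_torque": joint torques, N m; "tcp_pos": TCP position; "eef_rot": TCP orientation; "contact_force": force on the tool from outside, world axes, zero at the start; "moment": the same for the moment, N m; "gripper_width": finger opening in m.
Only numpy, scipy, OpenCV 4.12 (cv2) and the standard library are available. Lean on these libraries where they do the work, as an engineer would, in place of code of your own. Each camera call takes 0.05 s, during which the arm holds its last target.

## Working session

There is one attempt and no reset: what is moved stays moved. The work goes in short steps, Python scripts to look and compute and a shell command to move; the robot and the scene stay as the last step left them, time stands still between calls to the robot, and variables do not carry over. Pictures are saved under pics/ and viewed, and the job is handed in when it is done.

```bash
ls; mkdir -p pics
python3 - <<'E'
from plant import readout, vision, r
import cv2
print(readout.get_state())
print(r.grasp_offset)
for n in ("scene","top","wrist"):
    im=vision.capture(n); cv2.imwrite(f"pics/a_{n}.png",im)
    c=vision.get_calibration(n); print(n,c["intrinsics"],c["dist"],c["pose"])
E
```

```text
pics
{'time_s': 0.0, 'joints': array([-4.97285776e+01,  2.05902642e+01,  6.33292601e-01, -2.03867821e-02,
       -7.01350553e+01, -1.65064118e+01]), 'qd': array([-0.01181494,  0.00139666,  0.03294874,  0.10911183,  0.127025  ,
       -0.12249834]), 'joint_torque': array([-2.67394062e-04, -5.82719278e+01,  2.93058783e+01,  6.99735135e+00,
        6.84848113e-03, -1.91575682e-04]), 'tcp_pos': array([ 0.27178922, -0.61732738,  0.2256314 ]), 'eef_rot': array([  4.74405978,  89.90599812, 118.50212751]), 'contact_force': array([0.36124457, 0.21787999, 0.67155054]), 'moment': array([-0.03559377,  0.06881874, -0.00429086]), 'gripper_width': 0.08732966870398681}
0.0188
scene [[481.15454105   0.         318.24310127]
 [  0.         481.15454105 192.71961579]
 [  0.           0.           1.        ]] [-0.1254356  0.         0.         0.         0.       ] [[ 0.60512832  0.39958983 -0.68858382  0.00179081]
 [-0.79612468  0.30124137 -0.52482295 -0.47219565]
 [-0.00228398  0.86578381  0.50041301  0.55200674]
 [ 0.          0.          0.          1.        ]]
top [[406.76448069   0.         325.6923851 ]
 [  0.         406.76448069 199.39276079]
 [  0.           0.           1.        ]] [-0.0152974  0.         0.         0.         0.       ] [[-0.13781263  0.96906494 -0.20474577  0.42086807]
 [-0.99044124 -0.13604746  0.02274276  0.00936975]
 [-0.00581593  0.20592289  0.97855094  0.94690351]
 [ 0.          0.          0.          1.        ]]
wrist [[343.16493294   0.         316.83351166]
 [  0.         343.16493294 194.30816297]
 [  0.           0.           1.        ]] [-0.06562853  0.          0.          0.          0.        ] [[-0.40267212 -0.88526871 -0.23271113  0.20937473]
 [ 0.91534228 -0.38890889 -0.10439529 -0.64590329]
 [ 0.00191446 -0.25504741  0.96692665  0.38439136]
 [ 0.          0.          0.          1.        ]]
```

View pics/a_scene.png

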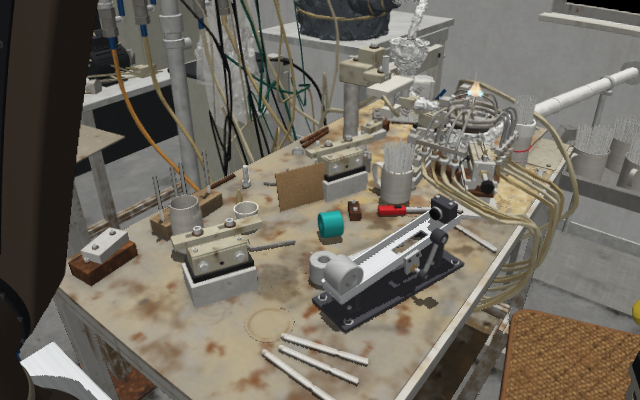

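View pics/a_top.png

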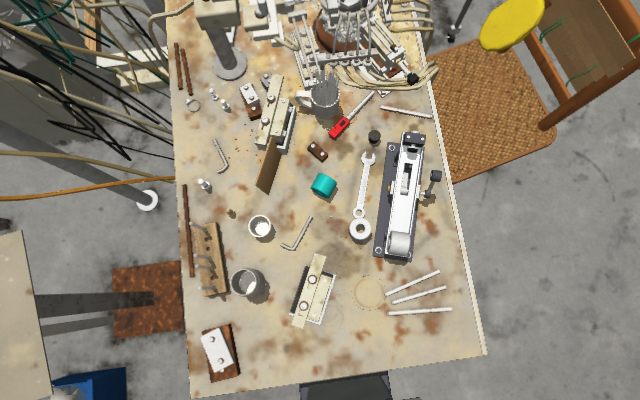

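View pics/a_wrist.png

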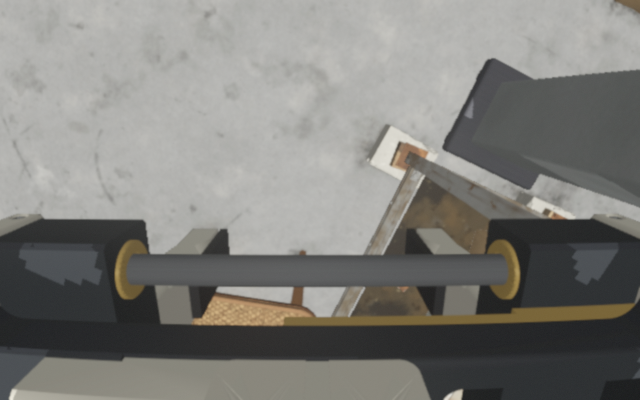

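The top view shows the gutter from about (398,258) at the low end, with the bush, to (412,135) at the buffer. The lever weight is at (436,175), to the right. I'll enlarge both views next.

Run:
```python
import cv2
a=cv2.imread("pics/a_top.png")[120:270,345:455]; cv2.imwrite("pics/b_top.png",cv2.resize(a,None,fx=4,fy=4,interpolation=cv2.INTER_CUBIC))
a=cv2.imread("pics/a_scene.png")[180:335,300:475]; cv2.imwrite("pics/b_scene.png",cv2.resize(a,None,fx=3.8,fy=3.8,interpolation=cv2.INTER_CUBIC))
```

```text
(no output)
```

View pics/b_top.png

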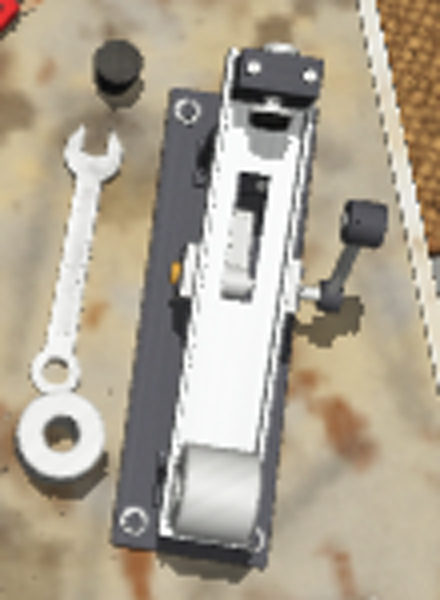

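View pics/b_scene.png

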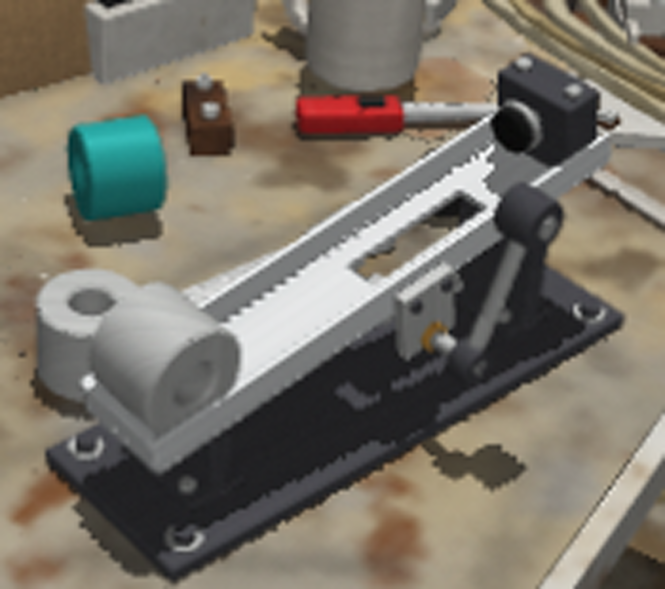

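```bash
cat > h.py <<'E'
import numpy as np, cv2
from scipy.spatial.transform import Rotation as R
from plant import readout, vision, r
def proj(P,c):
    T=np.linalg.inv(c["pose"]); p=np.atleast_2d(P)@T[:3,:3].T+T[:3,3]
    p=p*[1,-1,-1]
    return cv2.projectPoints(p.reshape(-1,1,3),np.zeros(3),np.zeros(3),c["intrinsics"],np.array(c["dist"]))[0].reshape(-1,2)
def gw(p,g):  # gutter mm -> world m ; g=(x,y,yawdeg)
    Rm=R.from_euler('ZY',[g[2],-10],degrees=True).as_matrix()
    return (np.atleast_2d(p)/1000.)@Rm.T+[g[0],g[1],.045]
E
cat > fit.py <<'E'
from h import *
from scipy.optimize import least_squares
ct,cs=vision.get_calibration("top"),vision.get_calibration("scene")
top=[((176,-55,38),(365,223)),((238,22,40),(233,88)),((238,-22,40),(318,104)),((266,-22,40),(323,62)),((266,22,40),(243,48))]
sc=[((176,-65,38),(547,225)),((22,-20,25),(196,380)),((238,22,40),(498,72)),((238,-22,40),(556,107)),((266,-22,40),(602,93)),((266,22,40),(535,53)),((222,0,25),(515,127))]
tp=np.array([a[0] for a in top],float);tu=np.array([a[1] for a in top])/4.+[345,120]-.375
sp=np.array([a[0] for a in sc],float);su=np.array([a[1] for a in sc])/3.8+[300,180]-.37
f=lambda g:np.r_[(proj(gw(tp,g),ct)-tu).ravel(),(proj(gw(sp,g),cs)-su).ravel()]
s=least_squares(f,[.5,-.2,-5],loss='soft_l1');g=s.x;print(g.tolist());print(f(g).reshape(-1,2).round(1))
np.save("g.npy",g)
for n,c,box,k in(("top",ct,(345,120,455,270),4),("scene",cs,(300,180,475,335),3.8)):
    im=cv2.imread(f"pics/a_{n}.png")
    im=cv2.resize(im[box[1]:box[3],box[0]:box[2]],None,fx=k,fy=k,interpolation=cv2.INTER_CUBIC)
    def L(P):
        u=((proj(gw(np.array(P,float),g),c)-box[:2]+.5)*k).astype(int); cv2.polylines(im,[u.reshape(-1,1,2)],False,(0,0,255),1)
    for y in(25,22,-22,-25): L([(-5,y,14),(266,y,14)])
    L([(-5,25,14),(-5,-25,14)]);L([(0,22,0),(0,-22,0)])
    L([(238,22,40),(238,-22,40),(266,-22,40),(266,22,40),(238,22,40)])
    t=np.linspace(0,6.3,30)
    L([(22+25*np.cos(a),-20,25+25*np.sin(a)) for a in t]);L([(176+12*np.cos(a),-65,38+12*np.sin(a)) for a in t]);L([(176+12*np.cos(a),-45,38+12*np.sin(a)) for a in t])
    cv2.imwrite(f"pics/c_{n}.png",im)
print(gw([[0,0,0],[22,0,25],[190,0,25],[197,0,25],[176,-55,38],[152,-55,47],[101,-55,36]],g).round(4))
E
python3 fit.py
```

```text
[0.4676476897920768, -0.14679020981749605, -16.59985226641921]
[[-0.4  1.3]
 [ 0.7  0.9]
 [ 0.1 -0.1]
 [ 0.7 -2.6]
 [ 0.1 -2. ]
 [-0.4 -0. ]
 [-0.2  0.9]
 [-1.3 -1. ]
 [ 2.7  0.5]
 [ 1.5 -3.3]
 [-0.2 -3. ]
 [-2.7  0.8]]
[[ 0.4676 -0.1468  0.045 ]
 [ 0.4843 -0.1517  0.0734]
 [ 0.6428 -0.199   0.1026]
 [ 0.6494 -0.201   0.1038]
 [ 0.6117 -0.2471  0.113 ]
 [ 0.5876 -0.2399  0.1177]
 [ 0.5413 -0.2261  0.098 ]]
```

View pics/c_top.png

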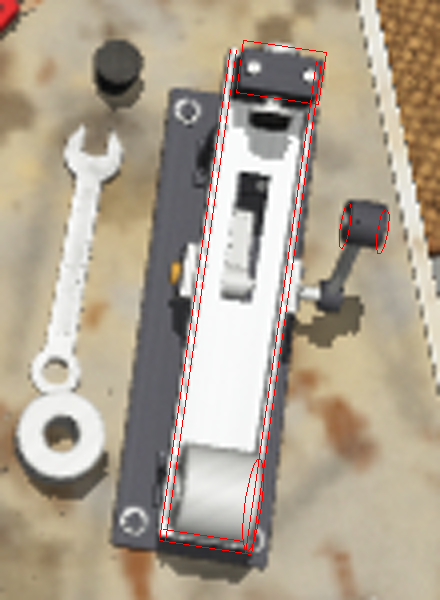

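View pics/c_scene.png

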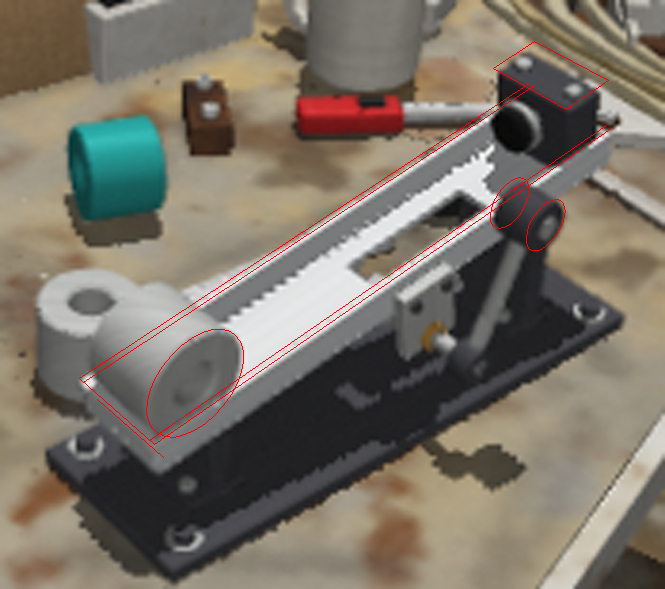

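Run:
```python
import cv2
t=cv2.imread("pics/a_top.png"); s=cv2.imread("pics/a_scene.png")
def c(im,x0,y0,x1,y1,k,n): cv2.imwrite(n,cv2.resize(im[y0:y1,x0:x1],None,fx=k,fy=k,interpolation=cv2.INTER_CUBIC))
c(t,380,125,450,205,7,"pics/d1.png")
c(t,375,195,435,270,7,"pics/d2.png")
c(s,400,185,475,290,5.6,"pics/d3.png")
c(s,305,245,385,335,6.6,"pics/d4.png")
import numpy as np
from h import *
print((readout.get_state()["eef_rot"]),R.from_euler('xyz',readout.get_state()["eef_rot"],degrees=True).as_matrix().round(3))
```

```text
[  6.6415712   89.92798449 120.40538949] [[-0.001 -0.915 -0.403]
 [ 0.001 -0.403  0.915]
 [-1.     0.     0.001]]
```

View pics/d1.png

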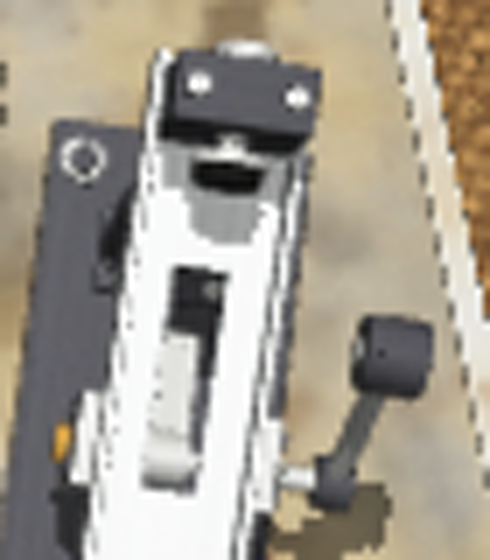

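View pics/d2.png

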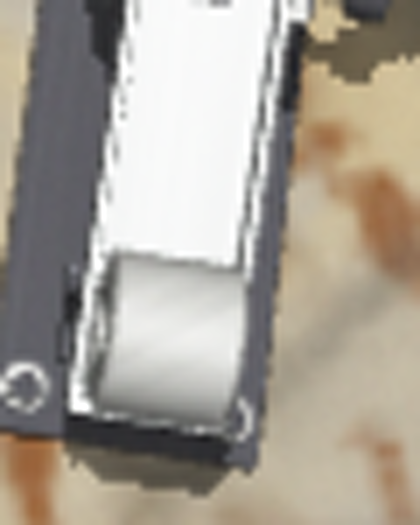

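View pics/d3.png

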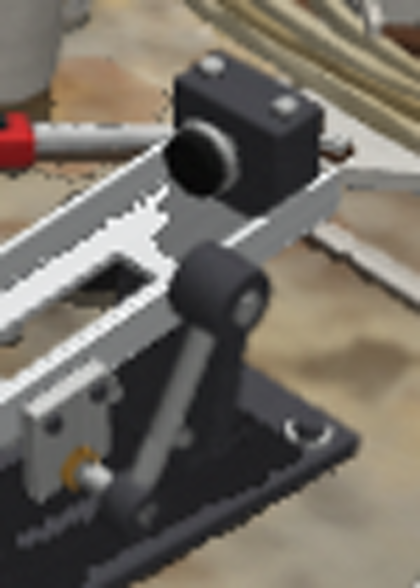

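View pics/d4.png

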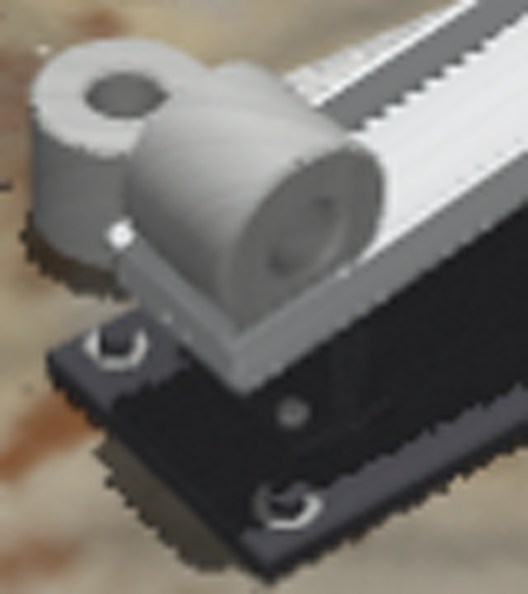

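```bash
cat > fit2.py <<'E'
from h import *
from scipy.optimize import least_squares
ct,cs=vision.get_calibration("top"),vision.get_calibration("scene")
T=lambda u,x,y,k:(np.array(u)/k+[x,y]-.4).tolist()
top=[((176,-55,38),T((393,357),380,125,7)),((266,25,14),T((163,48),380,125,7)),((-5,25,14),T((68,410),375,195,7)),((222,0,25),T((228,175),380,125,7)),
 ((238,22,40),T((163,119),380,125,7)),((238,-22,40),T((318,136),380,125,7))]
sc=[((176,-65,38),T((250,305),400,185,5.6)),((22,-20,25),T((305,238),305,245,6.6)),((-5,25,14),T((120,235),305,245,6.6)),((-5,-25,14),T((237,340),305,245,6.6)),
 ((266,-25,14),T((348,165),400,185,5.6)),((222,0,25),T((197,158),400,185,5.6)),((238,22,40),T((175,80),400,185,5.6)),((238,-22,40),T((258,128),400,185,5.6))]
tp=np.array([a[0] for a in top],float);tu=np.array([a[1] for a in top])
sp=np.array([a[0] for a in sc],float);su=np.array([a[1] for a in sc])
ft=lambda g:(proj(gw(tp,g),ct)-tu).ravel()
fs=lambda g:(proj(gw(sp,g),cs)-su).ravel()
for f in(ft,fs,lambda g:np.r_[ft(g),fs(g)]):
    s=least_squares(f,[.5,-.2,-15],loss='soft_l1');g=s.x;print(g.round(4).tolist());print(f(g).reshape(-1,2).round(1).tolist())
np.save("g.npy",g)
print(gw([[0,0,0],[22,0,25],[190,0,25],[197,0,25],[176,-55,38],[152,-55,47],[101,-55,36]],g).round(4))
E
python3 fit2.py
```

```text
[0.4707, -0.1472, -16.8717]
[[-0.0, -0.1], [-0.2, -0.9], [0.1, 0.0], [-0.2, 1.6], [1.1, -0.4], [-0.4, 0.2]]
[0.4684, -0.1477, -16.9018]
[[-0.1, 0.0], [1.0, -0.1], [-1.6, -1.1], [0.3, 0.5], [-0.1, -0.4], [-1.1, 1.3], [-0.3, -1.1], [4.2, 1.1]]
[0.4697, -0.1474, -16.8321]
[[0.1, 0.3], [-0.1, -0.5], [0.3, 0.5], [-0.1, 2.0], [1.3, 0.1], [-0.3, 0.6], [0.0, -0.5], [1.3, -0.7], [-1.3, -1.6], [0.6, -0.1], [-0.1, -0.9], [-1.1, 0.9], [-0.2, -1.5], [4.2, 0.6]]
[[ 0.4697 -0.1474  0.045 ]
 [ 0.4863 -0.1524  0.0734]
 [ 0.6446 -0.2003  0.1026]
 [ 0.6512 -0.2023  0.1038]
 [ 0.6133 -0.2483  0.113 ]
 [ 0.5892 -0.241   0.1177]
 [ 0.543  -0.227   0.098 ]]
```

The gutter fit agrees between both cameras to about 2 mm: low end at (0.470, −0.147), uphill yaw −16.8°. I'll shut the fingers, turn the jaw axis across the gutter and move towards a point uphill of the lever weight, staying high.

```bash
python3 -m handwheel '[[[0.8,0.75,0,-1],[0.8,0.75,0,-1],[0.8,0.75,0,-1],[0.8,0.75,0,-1],[0.8,0.75,0,-1],[0.8,0.75,0,-1]]]' 0 10
```

```text
time_s: 0.75
tcp_pos: [0.4641, -0.4337, 0.223]
eef_rot: [36.4, 89.7, 118.5]
contact_force: [0.7, 0.2, -0.7]
gripper_width: 0.045
```

```bash
cat > st.py <<'E'
from h import *
import sys
g=np.load("g.npy"); s=readout.get_state()
Rm=R.from_euler('xyz',s["eef_rot"],degrees=True).as_matrix()
G=R.from_euler('ZY',[g[2],-10],degrees=True).as_matrix()
j=Rm[:,2]; p=s["tcp_pos"]
print("t",s["time_s"],"tcp",p.round(4),"gutter mm",(G.T@(p-[g[0],g[1],.045])*1000).round(1),"jawyaw",np.degrees(np.arctan2(j[1],j[0])).round(1),"want",round(g[2]+90,1),"F",s["contact_force"].round(1),"w",round(s["gripper_width"],4),"j",s["joints"].round(0))
if len(sys.argv)>1:
    t=gw([[float(a) for a in sys.argv[1].split(",")]],g)[0]; print("target",t.round(4),"units",((t-p)/.04).round(2))
E
python3 st.py 213,-57,90
```

```text
t 0.75 tcp [ 0.4641 -0.4337  0.223 ] gutter mm [ 107.3 -275.6  161.8] jawyaw 82.1 want 73.2 F [ 0.7  0.2 -0.7] w 0.045 j [-26.  17.  -5.  -0. -68. -72.]
target [ 0.639  -0.2582  0.1706] units [ 4.37  4.39 -1.31]
```

```bash
python3 -m handwheel '[[[0.8,0.75,0,-1],[0.8,0.75,0,-0.8],[0.8,0.75,0,0],[0.8,0.75,0,0],[0.8,0.75,0,0],[0.5,0.5,0,0]]]' 0 10; python3 st.py 213,-57,27
```

```text
time_s: 1.35
tcp_pos: [0.651, -0.2533, 0.2216]
eef_rot: [47.3, 89.6, 119.9]
contact_force: [0.7, -0.9, -0.2]
gripper_width: 0.0017
t 1.35 tcp [ 0.651  -0.2533  0.2216] gutter mm [231.8 -48.9 138.5] jawyaw 72.6 want 73.2 F [ 0.7 -0.9 -0.2] w 0.0017 j [  -6.   23.    4.   -0.  -71. -102.]
target [ 0.6495 -0.2614  0.1086] units [-0.04 -0.2  -2.83]
```

```bash
python3 -m handwheel '[[[0,-0.2,-0.5,0.1],[0,0,-0.5,0]]]'
python3 - <<'E'
from h import *
for n in("scene","top","wrist"): cv2.imwrite(f"pics/e_{n}.png",vision.capture(n))
a=cv2.imread("pics/e_scene.png")[100:335,280:540]; b=cv2.imread("pics/e_top.png")[80:270,345:500]
a=cv2.resize(a,None,fx=1.7,fy=1.7);b=cv2.resize(b,None,fx=2.1,fy=2.1)
h=400;cv2.imwrite("pics/e.png",np.hstack([a[:399],b[:399]]))
E
python3 st.py
```

```text
time_s: 1.55
tcp_pos: [0.6558, -0.2574, 0.1824]
eef_rot: [10.4, 89.7, 83.9]
contact_force: [-0.2, -0.3, -0.2]
gripper_width: 0.0003
t 1.7 tcp [ 0.6542 -0.2578  0.1819] gutter mm [229.2 -52.2  98.6] jawyaw 73.4 want 73.2 F [ 0.9 -0.2  0.8] w 0.0008 j [  -6.   25.    2.   -0.  -67. -101.]
```

View pics/e.png

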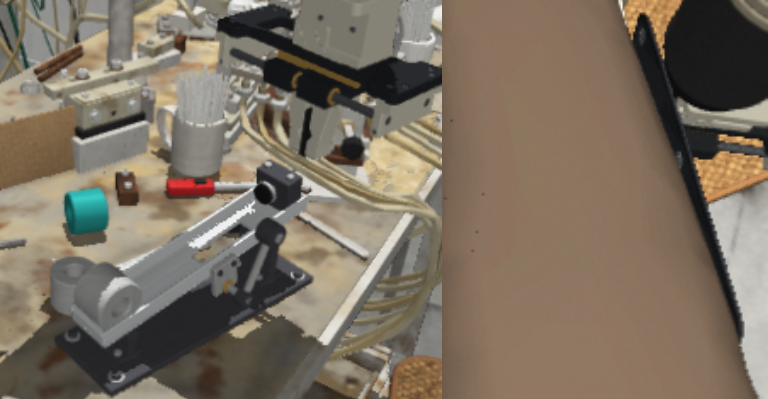

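View pics/e_wrist.png

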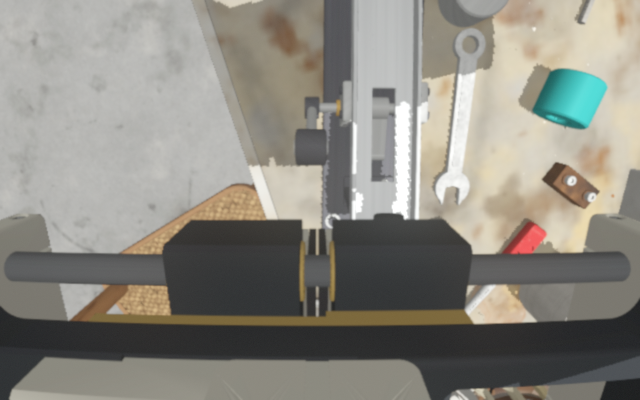

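```bash
python3 - <<'E'
from h import *
g=np.load("g.npy"); print(proj(gw([[176,-55,38],[238,22,40],[-5,-25,14],[-5,25,14]],g),vision.get_calibration("wrist")).round(0))
E
python3 -m handwheel '[[[-0.05,-0.05,-0.5,0],[-0.05,-0.05,-0.5,0],[0,0,-0.5,0],[0,0,-0.3,0]]]'; python3 st.py 213,-57,27
```

```text
[[ 313.  146.]
 [ 427.  239.]
 [ 355. -100.]
 [ 423.  -97.]]
time_s: 2.1
tcp_pos: [0.6528, -0.2644, 0.116]
eef_rot: [-54.7, 89.6, 18.7]
contact_force: [-0.2, 0.3, 0.6]
gripper_width: 0.0005
t 2.1 tcp [ 0.6528 -0.2644  0.116 ] gutter mm [218.3 -59.   33.6] jawyaw 73.4 want 73.2 F [-0.2  0.3  0.6] w 0.0005 j [  -6.   28.   -3.   -0.  -59. -100.]
target [ 0.6495 -0.2614  0.1086] units [-0.08  0.08 -0.18]
```

```bash
python3 -m handwheel '[[[-0.2,0.08,-0.1,0],[-0.2,0.08,-0.1,0],[-0.15,0.05,-0.03,0],[-0.12,0.04,-0.02,0],[-0.12,0.04,-0.02,0],[-0.12,0.04,-0.02,0]]]'; python3 st.py 175,-57,30
python3 - <<'E'
from h import *
for n in("scene","wrist"): cv2.imwrite(f"pics/f_{n}.png",vision.capture(n))
a=cv2.imread("pics/f_scene.png")[150:335,290:490]; b=cv2.imread("pics/f_wrist.png")
a=cv2.resize(a,None,fx=2,fy=2);b=cv2.resize(b[:240,200:500],None,fx=1.3,fy=1.54)
cv2.imwrite("pics/f.png",np.hstack([a[:368],b[:368]]))
E
```

```text
time_s: 2.7
tcp_pos: [0.6152, -0.2513, 0.1079]
eef_rot: [-70.6, 89.3, 2.7]
contact_force: [1.5, -0.1, -0.3]
gripper_width: 0.0005
t 2.7 tcp [ 0.6152 -0.2513  0.1079] gutter mm [177.7 -57.3  32.5] jawyaw 73.4 want 73.2 F [ 1.5 -0.1 -0.3] w 0.0005 j [  -6.   24.  -10.   -0.  -55. -101.]
target [ 0.6131 -0.2504  0.1049] units [-0.05  0.02 -0.07]
```

View pics/f.png

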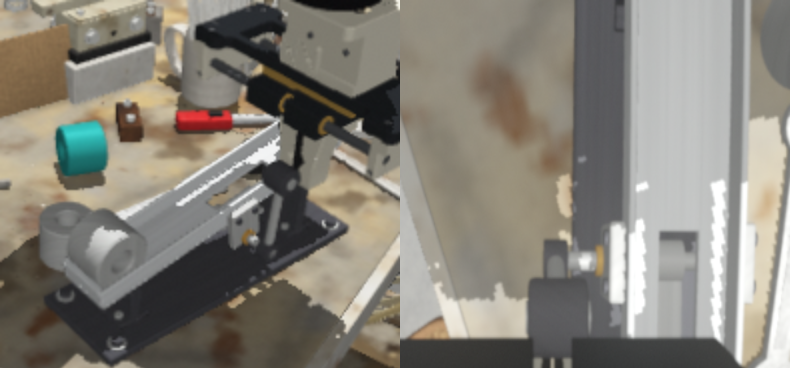

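The lever is being pushed and is nearly upright. I'll continue gently.

```bash
python3 -m handwheel '[[[-0.12,0.04,-0.02,0],[-0.12,0.04,-0.02,0],[-0.12,0.04,-0.02,0],[-0.12,0.04,-0.02,0]]]'; python3 st.py
python3 - <<'E'
from h import *
for n in("scene","wrist"): cv2.imwrite(f"pics/g_{n}.png",vision.capture(n))
a=cv2.imread("pics/g_scene.png")[150:335,290:490]; b=cv2.imread("pics/g_wrist.png")
a=cv2.resize(a,None,fx=2,fy=2);b=cv2.resize(b[:240,200:500],None,fx=1.3,fy=1.54)
cv2.imwrite("pics/g.png",np.hstack([a[:368],b[:368]]))
E
```

```text
time_s: 3.2
tcp_pos: [0.5945, -0.2444, 0.104]
eef_rot: [-68.9, 89.4, 4.5]
contact_force: [0.4, 0.5, 1.1]
gripper_width: 0.0002
t 3.2 tcp [ 0.5945 -0.2444  0.104 ] gutter mm [155.5 -56.7  32.5] jawyaw 73.4 want 73.2 F [0.4 0.5 1.1] w 0.0002 j [  -5.   23.  -13.   -0.  -54. -102.]
```

View pics/g.png

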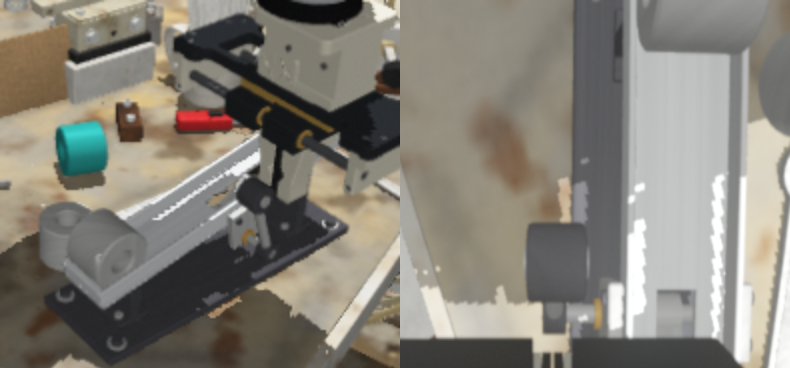

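```bash
python3 -m handwheel '[[[0.3,-0.1,0.3,0],[0.3,-0.1,0.8,0],[0,0,1,0],[0,0,0.6,0]]]'; python3 st.py -35,0,28
python3 - <<'E'
from h import *
for n in("scene","wrist"): cv2.imwrite(f"pics/i_{n}.png",vision.capture(n))
a=cv2.imread("pics/i_scene.png")[150:335,290:490]; b=cv2.imread("pics/i_wrist.png")
a=cv2.resize(a,None,fx=2,fy=2);b=cv2.resize(b[:240,200:500],None,fx=1.3,fy=1.54)
cv2.imwrite("pics/i.png",np.hstack([a[:368],b[:368]]))
g=np.load("g.npy"); print(proj(gw([[101,-55,36],[166,0,13]],g),vision.get_calibration("wrist")).round(0),proj(gw([[101,-55,36],[166,0,13]],g),vision.get_calibration("scene")).round(0))
E
```

```text
time_s: 3.7
tcp_pos: [0.6156, -0.2519, 0.2104]
eef_rot: [-6.5, 89.8, 66.9]
contact_force: [0.1, -0.7, 0.7]
gripper_width: 0.0005
t 3.7 tcp [ 0.6156 -0.2519  0.2104] gutter mm [196.  -57.8 133.4] jawyaw 73.3 want 73.2 F [ 0.1 -0.7  0.7] w 0.0005 j [  -6.   20.   -2.   -0.  -68. -101.]
target [ 0.432  -0.136   0.0665] units [-4.59  2.9  -3.6 ]
[[321.  91.]
 [385. 175.]] [[406. 260.]
 [411. 235.]]
```

View pics/i.png

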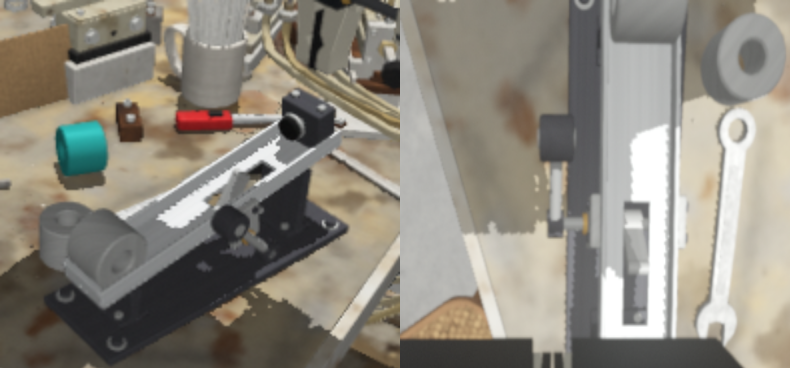

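The lever is thrown over: its weight shows at scene (405,261), against an expected (406,260), and the catch stands up through the slot. Next I'll travel high to behind the bush.

```bash
python3 -m handwheel '[[[-0.78,0.49,0,0],[-0.78,0.49,0,0],[-0.78,0.49,0,0],[-0.78,0.49,0,0],[-0.78,0.49,0,0],[-0.6,0.4,0,0]]]'; python3 st.py -35,0,26
```

```text
time_s: 4.4
tcp_pos: [0.4314, -0.1366, 0.2064]
eef_rot: [-5.3, 89.9, 67.9]
contact_force: [0.8, 0.6, 0.6]
gripper_width: 0.0006
t 4.4 tcp [ 0.4314 -0.1366  0.2064] gutter mm [-11.1  -0.7 165.8] jawyaw 73.2 want 73.2 F [0.8 0.6 0.6] w 0.0006 j [   7.   -0.  -28.   -0.  -62. -114.]
target [ 0.4324 -0.1361  0.0645] units [ 0.02  0.01 -3.55]
```

```bash
python3 -m handwheel '[[[0,0,-0.8,0],[0,0,-0.8,0],[0,0,-0.8,0],[0,0,-0.7,0],[0,0,-0.4,0]]]'; python3 st.py -35,0,26
python3 - <<'E'
from h import *
for n in("scene",): cv2.imwrite(f"pics/j_{n}.png",vision.capture(n))
a=cv2.imread("pics/j_scene.png")[150:335,250:490]; a=cv2.resize(a,None,fx=3,fy=3);cv2.imwrite("pics/j.png",a)
E
```

```text
time_s: 4.9
tcp_pos: [0.429, -0.1346, 0.0653]
eef_rot: [-56.1, 89.3, 17.3]
contact_force: [0.4, 0.8, 0.4]
gripper_width: 0.0006
t 4.9 tcp [ 0.429  -0.1346  0.0653] gutter mm [-38.5   0.5  27.4] jawyaw 73.4 want 73.2 F [0.4 0.8 0.4] w 0.0006 j [   8.    9.  -39.   -0.  -40. -114.]
target [ 0.4324 -0.1361  0.0645] units [ 0.08 -0.04 -0.02]
```

View pics/j.png

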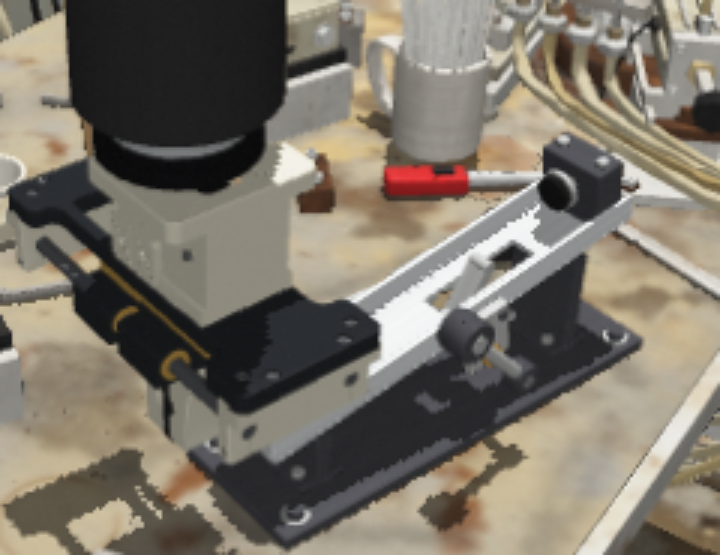

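```bash
python3 -m handwheel '[[[0.2,-0.06,-0.06,0],[0.15,-0.05,-0.05,0],[0.12,-0.036,-0.04,0],[0.12,-0.036,0.01,0],[0.12,-0.036,0.02,0],[0.12,-0.036,0.02,0]]]'; python3 st.py
```

```text
time_s: 5.55
tcp_pos: [0.4641, -0.1458, 0.0609]
eef_rot: [-52.5, 89.4, 20.8]
contact_force: [-1.6, 0.9, 1.2]
gripper_width: 0.0003
t 5.55 tcp [ 0.4641 -0.1458  0.0609] gutter mm [-2.9 -0.  16.7] jawyaw 73.3 want 73.2 F [-1.6  0.9  1.2] w 0.0003 j [   6.   13.  -35.   -0.  -41. -112.]
```

```bash
python3 -m handwheel '[[[0.14,-0.043,0.05,0],[0.14,-0.043,0.05,0],[0.14,-0.043,0.05,0],[0.14,-0.043,0.04,0],[0.14,-0.043,0.03,0],[0.14,-0.043,0.03,0],[0.14,-0.043,0.03,0],[0.14,-0.043,0.03,0]]]'; python3 st.py
python3 - <<'E'
from h import *
for n in("scene",): cv2.imwrite(f"pics/k_{n}.png",vision.capture(n))
a=cv2.imread("pics/k_scene.png")[150:335,250:490]; a=cv2.resize(a,None,fx=3,fy=3);cv2.imwrite("pics/k.png",a)
E
```

```text
time_s: 6.35
tcp_pos: [0.5129, -0.1608, 0.0751]
eef_rot: [-53.1, 89.4, 20.3]
contact_force: [-2.0, -0.6, 0.3]
gripper_width: 0.0001
t 6.35 tcp [ 0.5129 -0.1608  0.0751] gutter mm [49.8 -0.3 21.8] jawyaw 73.3 want 73.2 F [-2.  -0.6  0.3] w 0.0001 j [   3.   16.  -28.   -0.  -45. -110.]
```

View pics/k.png

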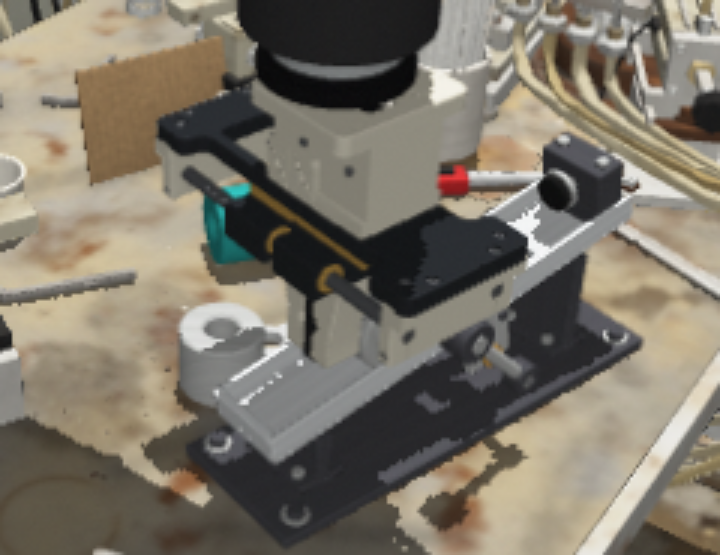

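```bash
python3 -m handwheel '[[[0.14,-0.043,0.026,0],[0.14,-0.043,0.026,0],[0.14,-0.043,0.026,0],[0.14,-0.043,0.026,0],[0.14,-0.043,0.026,0],[0.14,-0.043,0.026,0],[0.14,-0.043,0.026,0],[0.14,-0.043,0.026,0]]]'; python3 st.py
```

```text
time_s: 7.2
tcp_pos: [0.562, -0.1759, 0.084]
eef_rot: [-53.7, 89.4, 19.7]
contact_force: [-1.1, 0.3, 0.7]
gripper_width: 0.0006
t 7.2 tcp [ 0.562  -0.1759  0.084 ] gutter mm [101.9  -0.6  21.7] jawyaw 73.4 want 73.2 F [-1.1  0.3  0.7] w 0.0006 j [   1.   20.  -21.   -0.  -49. -108.]
```

```bash
python3 -m handwheel '[[[0.12,-0.035,0.023,0],[0.12,-0.035,0.023,0],[0.12,-0.035,0.023,0],[0.12,-0.035,0.023,0],[0.12,-0.035,0.023,0],[0.12,-0.035,0.023,0],[0.1,-0.03,0.02,0]]]'; python3 st.py
python3 - <<'E'
from h import *
for n in("scene","wrist"): cv2.imwrite(f"pics/l_{n}.png",vision.capture(n))
a=cv2.imread("pics/l_scene.png")[150:335,250:490]; a=cv2.resize(a,None,fx=3,fy=3);cv2.imwrite("pics/l.png",a)
E
```

```text
time_s: 7.9
tcp_pos: [0.5969, -0.1864, 0.0906]
eef_rot: [-48.8, 89.5, 24.5]
contact_force: [-1.3, -0.2, 0.4]
gripper_width: 0.0006
t 7.9 tcp [ 0.5969 -0.1864  0.0906] gutter mm [138.9  -0.5  21.8] jawyaw 73.3 want 73.2 F [-1.3 -0.2  0.4] w 0.0006 j [   0.   22.  -16.   -0.  -51. -107.]
```

View pics/l.png

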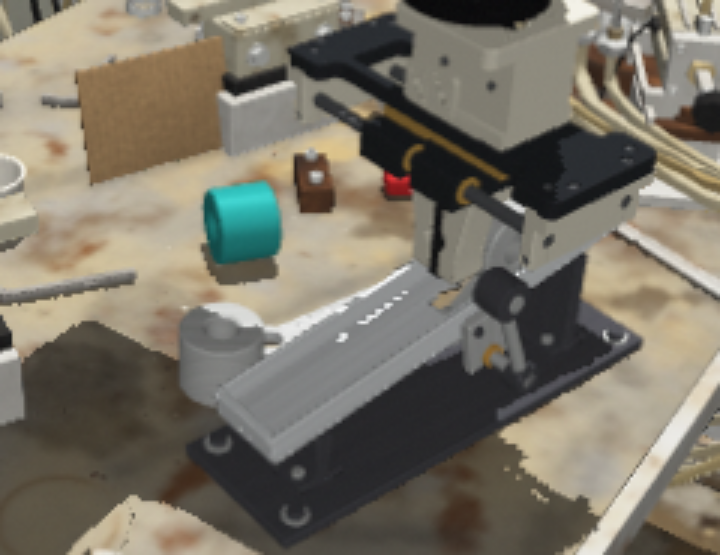

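```bash
python3 -m handwheel '[[[0.1,-0.03,0.02,0],[0.1,-0.03,0.02,0],[0.1,-0.03,0.02,0],[0.1,-0.03,0.02,0]]]'; python3 st.py
python3 - <<'E'
from h import *
for n in("scene",): cv2.imwrite(f"pics/m_{n}.png",vision.capture(n))
a=cv2.imread("pics/m_scene.png")[150:335,250:490]; a=cv2.resize(a,None,fx=3,fy=3);cv2.imwrite("pics/m.png",a)
E
```

```text
time_s: 8.4
tcp_pos: [0.6143, -0.1915, 0.0942]
eef_rot: [-51.9, 89.4, 21.4]
contact_force: [-1.2, 0.2, 0.8]
gripper_width: 0.0007
t 8.4 tcp [ 0.6143 -0.1915  0.0942] gutter mm [157.5  -0.3  22.2] jawyaw 73.3 want 73.2 F [-1.2  0.2  0.8] w 0.0007 j [  -0.   24.  -13.   -0.  -53. -106.]
```

View pics/m.png

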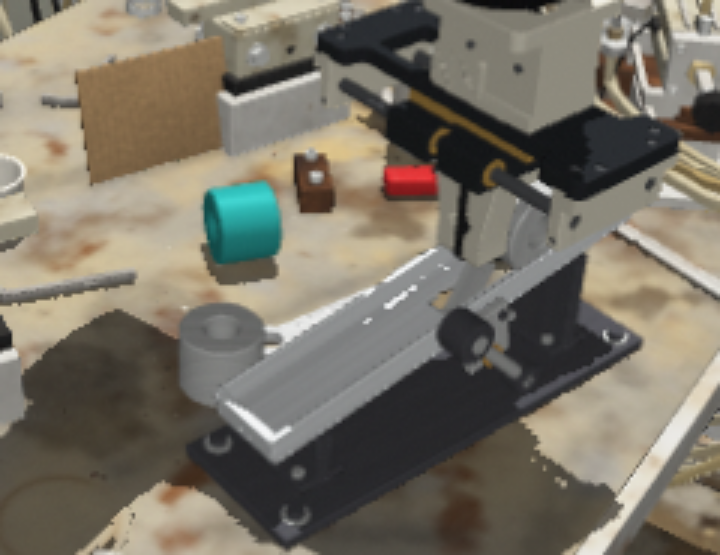

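The catch has already sprung back up, with the weight at its thrown-over spot in the crop (463,333). I'll press on until the force shows the buffer being pushed in.

```bash
python3 -m handwheel '[[[0.06,-0.018,0.01,0],[0.06,-0.018,0.01,0]]]'; python3 st.py;  python3 -m handwheel '[[[0.05,-0.015,0.01,0]]]'; python3 st.py
```

```text
time_s: 8.65
tcp_pos: [0.6183, -0.1928, 0.0947]
eef_rot: [-39.1, 89.6, 34.2]
contact_force: [-6.7, 2.9, 3.0]
gripper_width: 0.0003
t 8.65 tcp [ 0.6183 -0.1928  0.0947] gutter mm [161.7  -0.4  21.9] jawyaw 73.3 want 73.2 F [-6.7  2.9  3. ] w 0.0003 j [  -0.   24.  -12.   -0.  -53. -106.]
time_s: 8.75
tcp_pos: [0.6187, -0.1931, 0.0946]
eef_rot: [-11.3, 89.7, 62.1]
contact_force: [-6.3, 2.9, 4.1]
gripper_width: 0.0008
t 8.75 tcp [ 0.6187 -0.1931  0.0946] gutter mm [162.1  -0.6  21.8] jawyaw 73.3 want 73.2 F [-6.3  2.9  4.1] w 0.0008 j [  -0.   24.  -12.   -0.  -54. -106.]
```

Force is about 7 N, so the buffer is pressed nearly home. I'll back off slowly along the slope so the bush follows down onto the catch.

```bash
python3 -m handwheel '[[[-0.06,0.018,-0.008,0],[-0.06,0.018,-0.008,0],[-0.06,0.018,-0.008,0],[-0.06,0.018,-0.008,0],[-0.06,0.018,-0.008,0],[-0.06,0.018,-0.008,0],[-0.06,0.018,-0.008,0],[-0.1,0.03,-0.01,0]]]'; python3 st.py
python3 - <<'E'
from h import *
for n in("scene",): cv2.imwrite(f"pics/n_{n}.png",vision.capture(n))
a=cv2.imread("pics/n_scene.png")[150:335,250:490]; a=cv2.resize(a,None,fx=3,fy=3);cv2.imwrite("pics/n.png",a)
E
```

```text
time_s: 9.55
tcp_pos: [0.5983, -0.1867, 0.0922]
eef_rot: [-39.3, 89.6, 34.1]
contact_force: [0.6, 0.3, -0.2]
gripper_width: 0.0001
t 9.55 tcp [ 0.5983 -0.1867  0.0922] gutter mm [140.7  -0.4  23.1] jawyaw 73.3 want 73.2 F [ 0.6  0.3 -0.2] w 0.0001 j [   0.   22.  -15.   -0.  -52. -107.]
```

View pics/n.png

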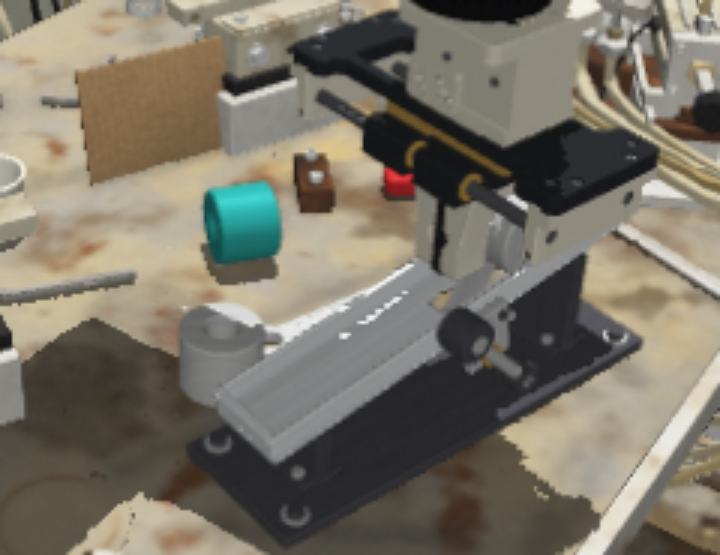

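```bash
python3 -m handwheel '[[[-0.1,0.03,-0.01,0],[-0.1,0.03,-0.01,0],[-0.2,0.06,0,0],[-0.3,0.09,0.2,0],[-0.2,0.06,0.7,0],[-0.2,0.06,1,0],[-0.2,0.06,1,0],[-0.2,0.06,0.8,0]]]'; python3 -m handwheel '[[[-0.6,0.4,0.3,0],[-0.6,0.4,0.3,0],[-0.6,0.4,0.2,0],[0,0,0,0],[0,0,0,0]]]';python3 st.py
python3 - <<'E'
from h import *
for n in("scene","wrist","top"): cv2.imwrite(f"pics/o_{n}.png",vision.capture(n))
a=cv2.imread("pics/o_scene.png")[160:335,300:475]; a=cv2.resize(a,None,fx=3.3,fy=3.3);cv2.imwrite("pics/o.png",a)
b=cv2.imread("pics/o_top.png")[100:300,300:500]; cv2.imwrite("pics/o2.png",cv2.resize(b,None,fx=2.5,fy=2.5))
g=np.load("g.npy"); print(proj(gw([[190,-20,25],[101,-65,36],[222,0,25]],g),vision.get_calibration("scene")).round(1))
E
```

```text
time_s: 10.4
tcp_pos: [0.5267, -0.1666, 0.24]
eef_rot: [63.6, 89.6, 136.8]
contact_force: [0.5, -0.8, -0.4]
gripper_width: 0.0007
time_s: 10.9
tcp_pos: [0.4494, -0.1173, 0.2821]
eef_rot: [-41.1, 89.4, 32.2]
contact_force: [0.6, -0.1, -0.3]
gripper_width: 0.0003
t 10.9 tcp [ 0.4494 -0.1173  0.2821] gutter mm [ 13.4  23.  238.4] jawyaw 73.3 want 73.2 F [ 0.6 -0.1 -0.3] w 0.0003 j [  10.   -2.  -20.   -0.  -72. -116.]
[[429.4 227.7]
 [410.4 263.6]
 [433.7 213.7]]
```

View pics/o.png

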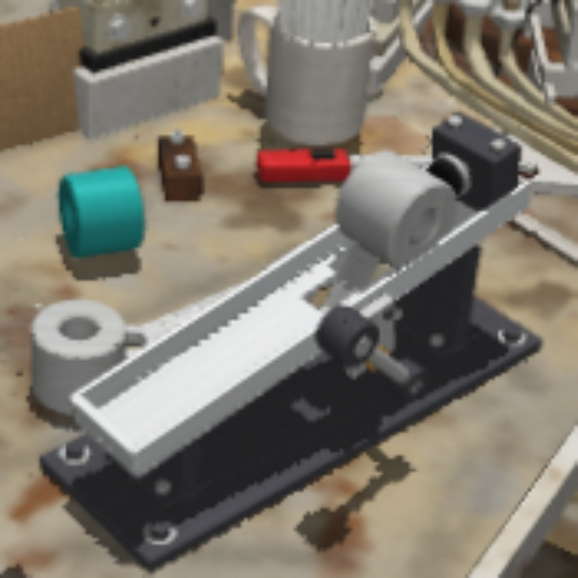

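View pics/o2.png

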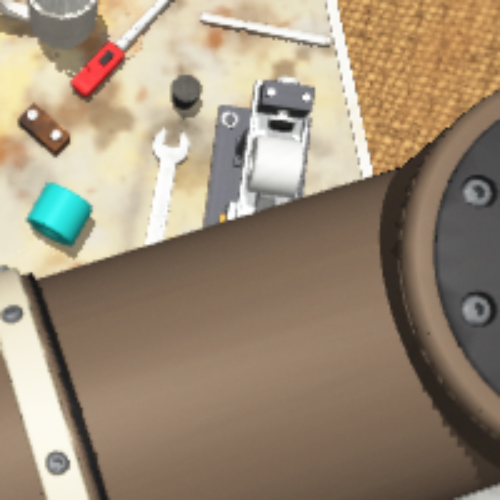

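View pics/o_wrist.png

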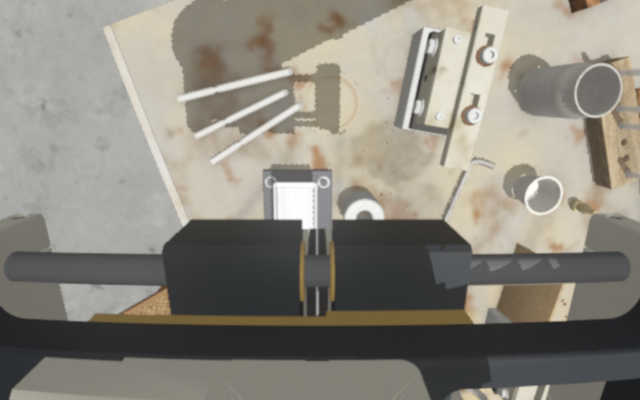

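The bore centre is at scene (428.8,227.3), against an expected (429.4,227.7) for the bush resting on the catch. The lever is over, the buffer is out again, and the arm is clear. One more look to confirm it stays put, then I'll hand in.

```bash
python3 -m handwheel '[[[0,0,0,0],[0,0,0,0],[0,0,0,0],[0,0,0,0],[0,0,0,0],[0,0,0,0],[0,0,0,0],[0,0,0,0]]]'
python3 - <<'E'
from h import *
im=vision.capture("scene"); a=cv2.imread("pics/o_scene.png")
d=cv2.absdiff(im,a)[180:335,300:475]; print("max diff",d.max(),"changed px",(d.max(2)>30).sum())
s=cv2.imread("pics/a_scene.png"); 
import plant; plant.close_job()
E
```

```text
time_s: 11.85
tcp_pos: [0.4508, -0.1188, 0.2783]
eef_rot: [2.0, 89.7, 75.1]
contact_force: [-0.8, 0.6, -0.0]
gripper_width: 0.0003
max diff 96 changed px 12
the job is handed in; nothing more can be done
```

The job is done and handed in at about 12 s of the 51 s allowed. The lever is thrown over, and the bush rests against the raised catch below the buffer.

- **Lever:** I located the gutter from the scene and top cameras (they agreed to about 2 mm). I then pushed the weight over with the shut fingertips, and it fell to the thrown side by itself. Its picture position came within about a pixel of the expected one.
- **Bush:** I rolled it uphill with the outside of the shut fingers. The catch dipped as the bush passed and came up again behind it. I pressed on until the wrist read about 7 N, more than the 5.5 N the buffer needs to go fully in. Buffer travel itself was not measured. Then I backed off slowly so the bush settled onto the catch.
- **Last checks:** The bush's bore centre was at scene pixel (428.8, 227.3), against (429.4, 227.7) expected for it resting on the catch. The buffer was out and the arm was clear. The spare bush, wrench, stopper and turquoise look-alike sat where they started by eye. The hex key, melt pot and nozzle were never near the arm's path, and I made no separate check of them.
- **After about 1 s of waiting:** Only 12 pixels in the gutter region changed noticeably between pictures. The largest single change was 96 grey levels. I took this as edge or shadow noise and did not look further.

No check failed. The only mismatch was in the first camera fit: the edges of the block behind the buffer missed the drawn outline by 3–4 pixels. I left its rear edge out of the final fit, and one front corner still missed by about 4 pixels.

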